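Ring-test the fired pieces in the glaze lab

ROBOT

A 7-joint arm with a two-finger parallel gripper is mounted at the origin on the work surface. World frame = base frame: x ahead of the robot, y to its left, z up, the work surface at z = 0. Lengths are in m, angles in rad, forces in N, time in s.
With the tool pointing down it reaches from about 0.4 to 0.85 m from the base axis. Payload 4.5 kg.
Tool frame: the origin (TCP) lies at the very end of the fingers, on their centre line; the grasp point (between the pads) lies 19 mm behind it; z points along the fingers, y is the line along which they close (so a half turn about z gives the same grasp; the last joint's range is limited). The gripper opens to 88 mm and grips with 3 to 60 N. Pads are 18 mm wide; open, the fingers measure 123 mm over their backs; the gripper's body (75 mm by 187 mm) begins 45 mm behind the grasp point.
Start: joints at [-1.136, 0.689, -0.195, 1.565, 0.157, 0.902, -0.215], TCP at [0.244, 0.576, 0.239] pointing down, gripper open.
Joint ranges: [-3.01, 3.01], [-0.46, 2.08], [-1.47, 1.51], [0.13, 2.56], [-1, 4.14], [0.04, 2.09], [-2.66, 2.66]. Speed limits (rad/s): [2.57, 2.57, 3.14, 3.14, 3.14, 3.14, 3.14].

INTERFACE

Orientations are given as a unit quaternion [x, y, z, w].
In Python, from plant import r gives the robot as it stands. The module is installed in compiled form; this text tells all that it offers.
- The arm moves only by the shell command python3 -m pendant 'ROWS' [FORCE]. ROWS is JSON, one flat list of numbers, 7 for each row, row after row: the opening, from 0 (shut) to 1 (fully open), then the shift along the tool's x, y, z scaled (see below), then the turn, a rotation vector about the tool's x, y, z scaled (see below). A call has 1 to 12 rows; each row is the pose to reach, as a shift and turn from the pose commanded when the call began, along the tool's axes at that moment; what a row does not reach only later rows make up. The controller multiplies each number of a shift by 0.15 m and each number of a turn by pi/2 rad. A row lasts 1/10 s, in which the tool goes at most 50 mm and 8.59 degrees, less where a joint would pass 70% of its speed; a pose out of reach is approached as far as the arm can. A call with a number of a shift or a turn outside -1 to 1 is refused whole. A call with a gripper value outside its range is refused whole. The fingers move at their own pace and stop on an object; FORCE is the grip in N (left out, the last holds). Time passes only in rows, so rows that repeat a pose let the fingers close. It gives the time, the measured TCP pose, the force, the opening and the grip force at its end, in the units of the state.
- r.get_state(): the state, without advancing time (a new reading comes with each control period).
- r.snapshot(name): name is "scene" or "top"; returns a dict with "img" (400x640x3 uint8, red, green, blue), "mtx" (3x3 intrinsics, pixels), "cam_to_world" (4x4, takes a point from camera to world coordinates). Camera axes: x right, y up, looking along -z (the intrinsics and any distortion apply to the point x, -y, -z); pixel columns grow to the right and rows downward; lengths in m; the calibration is good to about 2 mm. A picture is of the moment at which its call begins. There is no depth.
- r.finish_job(): hands the job in; it is judged then, once.
The state is a dict: "clock": time; "q": joint angles; "qd": joint speeds; "joint_torque": joint torques, N m; "tool_pos": TCP position; "eef_rot": TCP orientation; "contact_force": force on the tool from outside, world axes, zero at the start; "moment": the same for the moment, N m; "opening": opening from 0.0 (shut) to 1.0 (fully open); "finger_force": force on a finger pad.
Only numpy, scipy, OpenCV 4.12 (cv2) and the standard library are available. Lean on these libraries where they do the work, as an engineer would, in place of code of your own. Each camera call takes 0.05 s, during which the arm holds its last target. There are 200 camera calls.

TASK

Check the fired ware for cracks by tapping it with the fingertips: first tap the lidded jar on the side of its wall, then the mug on its handle, then the wide bowl on its outer side. Tap each one lightly, without lifting it, tipping it or shoving it out of its place, leave everything else on the table undisturbed, and finish clear of it all.

Things in the scene. Friction and masses are not known exactly. Their poses are not given: they have to be found in the camera images.
- jar: the lidded jar: squat round stoneware jar with a knob on its lid, 100 mm high over the knob, about 0.6 kg. Solid (the lid does not come off). Its wall is upright, 45 mm radius, from 10 to 70 mm above the table; above that the lid slopes in to a knob 13 mm in radius, from 83 to 100 mm. Loose; slides on the table under a push of a few newtons. Origin: centre of its underside, z up.
- mug: the mug: stoneware cylinder of 40 mm radius, 90 mm high, open at the top, about 0.4 kg, with one loop handle on its +x side. The handle points towards the robot's side of the table, up to 50 degrees to either side. Loose; slides on the table under a push of a few newtons. Origin: centre of its underside, z up, x from the axis out through the handle.
- mug_handle: the mug's handle, fixed to the mug: a loop of round bar 12 mm thick standing in the mug's x-z plane. Origin: middle of its outermost face, 76 mm from the mug's axis and 50 mm above its underside; axes as the mug's (x points outward, away from the mug). The outer bar is nearly upright from 37 to 67 mm above the table.
- bowl: the wide bowl: open stoneware bowl, 60 mm high, its widest part the rim, 70 mm outer radius, narrowing to the foot; about 0.5 kg. An upright finger with its tip below the rim meets the outside of the rim first. Loose; slides on the table under a push of a few newtons. Origin: centre of its underside, z up.
- dish: small bystander dish, rim 72 mm across, 30 mm high. Loose, not to be disturbed. Origin: centre of its underside, z up.
- tile_stack: bystander: stack of square test tiles, one block 50 x 50 x 36 mm, nearest the robot. Loose, not to be disturbed. Origin: centre of its underside, z up.
- kiln_ring: bystander: terracotta kiln-prop ring, 60 mm outside diameter, 30 mm high. Loose, not to be disturbed. Origin: centre of its underside, z up.
- tumbler: bystander: tall stoneware tumbler without a handle, 72 mm across the rim, 105 mm high. Loose, not to be disturbed. Origin: centre of its underside, z up.
- glaze_bottle: bystander: white plastic glaze bottle, 60 mm diameter, 130 mm high. Loose, not to be disturbed. Origin: centre of its underside, z up.
- sample_pot: bystander: clear screw-top pot with a black cap, 64 mm diameter, 70 mm high. Loose, not to be disturbed. Origin: centre of its underside, z up.
Not all that is in view belongs to the job. What is shaped like the bowl but pink is not meant.

How it is judged:
By the outcome, as a careful person would: the job done as asked, in the order asked, and still so for the second after the job is handed in, with the robot touching nothing.
It also fails if it takes over 64 s, if anything falls off the work surface, if the arm or the gripper's body presses on something with over 40 N, if the wrist force passes 120 N, or if a joint passes its speed limit or range.

## Working session

There is one attempt and no reset: what is moved stays moved. The work goes in short steps, Python scripts to look and compute and a shell command to move; the robot and the scene stay as the last step left them, time stands still between calls to the robot, and variables do not carry over. Pictures are saved under pics/ and viewed, at most 10 in all, crops included, and the job is handed in when it is done.

```bash
mkdir -p pics
python3 - <<'E'
from plant import r
import cv2,numpy as np
for n in("scene","top"):
    s=r.snapshot(n); cv2.imwrite(f"pics/{n}0.png",s["img"][:,:,::-1]); print(n,s["mtx"].tolist(),np.round(s["cam_to_world"],4).tolist(),[k for k in s])
s=r.get_state(); print({k:np.round(v,3).tolist() for k,v in s.items()})
E
```

```text
scene [[385.762036873241, 0.0, 314.44341111508663], [0.0, 385.762036873241, 198.0307407037038], [0.0, 0.0, 1.0]] [[0.023, -0.6444, 0.7643, 1.2066], [0.9997, 0.0192, -0.0139, 0.0], [-0.0057, 0.7644, 0.6447, 0.6588], [0.0, 0.0, 0.0, 1.0]] ['img', 'mtx', 'cam_to_world']
top [[404.98438331385364, 0.0, 315.25833661621346], [0.0, 404.98438331385364, 198.66787431708545], [0.0, 0.0, 1.0]] [[0.0294, 0.9898, -0.1391, 0.3637], [-0.9993, 0.0322, 0.0179, 0.0042], [0.0222, 0.1385, 0.9901, 1.0056], [0.0, 0.0, 0.0, 1.0]] ['img', 'mtx', 'cam_to_world']
{'clock': 0.1, 'q': [-1.136, 0.69, -0.195, 1.566, 0.157, 0.903, -0.215], 'qd': [-0.0, -0.002, -0.002, -0.001, 0.0, -0.0, -0.001], 'joint_torque': [-0.003, -52.85, -1.272, -15.384, -0.053, 0.002, 0.0], 'tool_pos': [0.244, 0.575, 0.238], 'eef_rot': [0.199, 0.98, -0.001, -0.0], 'contact_force': [0.032, 0.616, 0.674], 'moment': [0.047, -0.015, -0.011], 'finger_force': 0.0, 'opening': 0.997}
```

View pics/scene0.png

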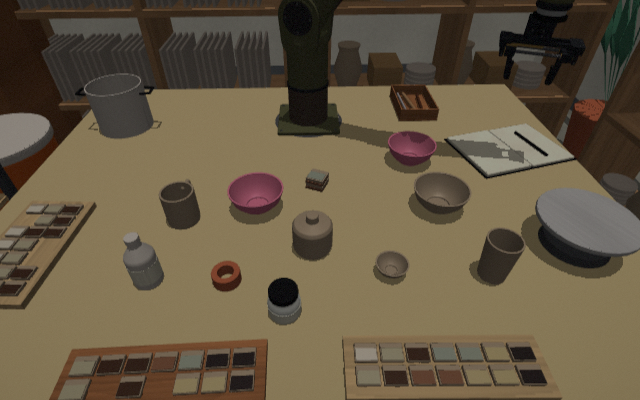

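View pics/top0.png

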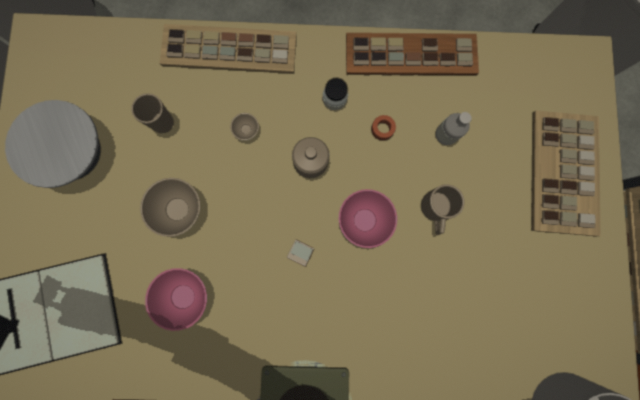

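The mug (445,205) has its handle at about (441,228). The jar is at (311,157). For the bowl there are three candidates in the top view: brown (170,208), pink (368,218) and pink (177,298). The brown stoneware one fits, because pink is excluded. I'll confirm that in enlarged crops.

Run:
```python
import cv2
a=cv2.imread("pics/top0.png")
c=[cv2.resize(a[y:y+80,x:x+80],(400,400),interpolation=cv2.INTER_CUBIC) for x,y in((130,170),(400,170))]
cv2.imwrite("pics/c1.png",cv2.convertScaleAbs(cv2.hconcat(c),alpha=1.6))
b=cv2.imread("pics/top0.png")[100:280,260:480]
cv2.imwrite("pics/c2.png",cv2.convertScaleAbs(cv2.resize(b,None,fx=3.3,fy=3.3,interpolation=cv2.INTER_CUBIC),alpha=1.6))
```

```text
(no output)
```

View pics/c1.png

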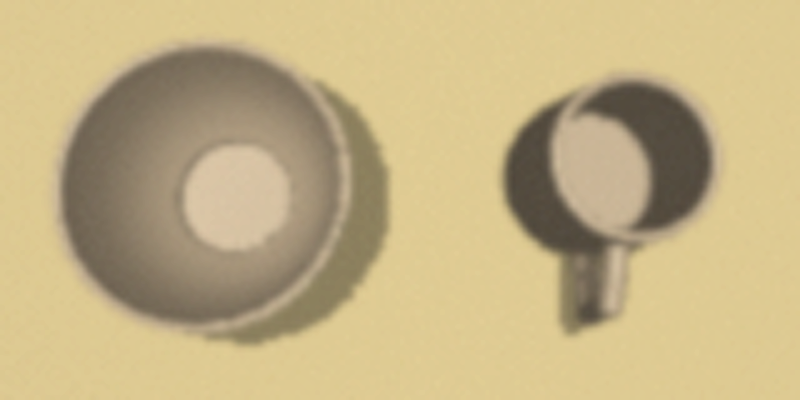

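View pics/c2.png

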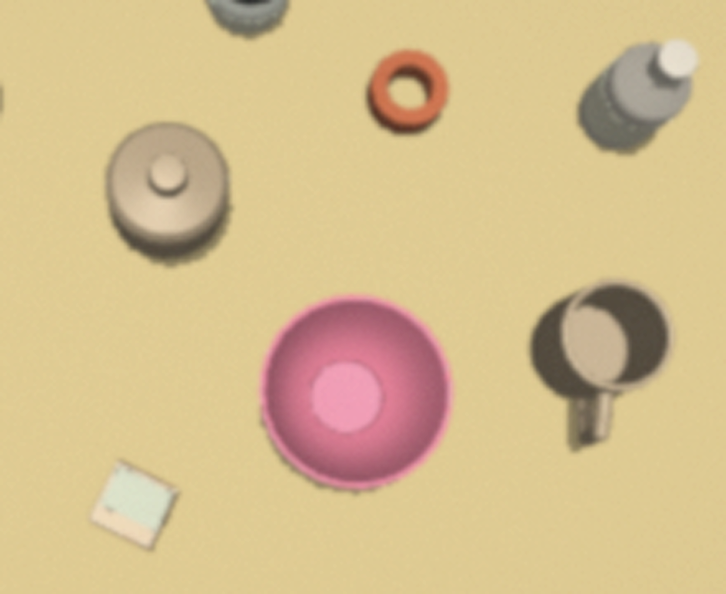

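The crops confirm that the brown bowl is the target: its rim spans 58..350 × 40..333 in the left crop. In the right crop, the mug rim centre is at about (633,156) and its handle ends at about (612,316). Next I'll compute positions and cross-check them with the scene view.

```bash
cat > h.py <<'E'
from plant import r
import numpy as np
def cam(n):
    s=r.snapshot(n); return s["mtx"],s["cam_to_world"]
def px2w(c,u,v,z):
    K,T=c; d=T[:3,:3]@np.array([(u-K[0,2])/K[0,0],-(v-K[1,2])/K[1,1],-1]); return T[:3,3]+d*(z-T[2,3])/d[2]
def w2px(c,p):
    K,T=c; q=T[:3,:3].T@(np.array(p)-T[:3,3]); return K[0,2]+K[0,0]*q[0]/-q[2],K[1,2]-K[1,1]*q[1]/-q[2]
E
python3 - <<'E'
from h import *
import cv2
t=cam("top"); sc=r.snapshot("scene"); s=(sc["mtx"],sc["cam_to_world"])
im=cv2.resize(sc["img"][:,:,::-1],None,fx=2,fy=2,interpolation=cv2.INTER_CUBIC)
im=cv2.convertScaleAbs(im,alpha=1.5)
c1=lambda x,y,ox:( (x+.5)/5-.5+ox,(y+.5)/5-.5+170)
c2=lambda x,y:((x+.5)/3.3-.5+260,(y+.5)/3.3-.5+100)
P=dict(bowl=(*c1(204,187,130),.06,.07),mug=(*c1(233.5,156.5,400),.09,.04),handle=(*c1(212,316,400),.067,.003),
jar=(*c2(168,173),.1,.013),pink=(*c2(357,392),.06,.07),tile=(*c2(138,492),.036,.025),ring=(*c2(409,88),.03,.03),
bottle=(*c2(678,58),.13,.012),tumbler=(148,109,.105,.036),dish=(245,126,.03,.036),pot=(335.5,90,.07,.032),pink2=(177,298,.06,.07))
for k,(u,v,z,R) in P.items():
    p=px2w(t,u,v,z); print(k,np.round(p,3))
    a=np.linspace(0,6.28,40); 
    cv2.polylines(im,[np.array([np.array(w2px(s,p+[R*np.cos(b),R*np.sin(b),0]))*2+.5 for b in a]).astype(int)],True,(0,255,0),1)
    if k=="jar":
        cv2.polylines(im,[np.array([np.array(w2px(s,[p[0]+.045*np.cos(b),p[1]+.045*np.sin(b),.07]))*2+.5 for b in a]).astype(int)],True,(255,0,0),1)
cv2.imwrite("pics/chk.png",im[240:640,240:1040])
E
```

```text
bowl [0.466 0.324 0.06 ]
mug [ 0.497 -0.314  0.09 ]
handle [ 0.425 -0.31   0.067]
jar [0.598 0.002 0.1  ]
pink [ 0.454 -0.138  0.06 ]
tile [0.379 0.016 0.036]
ring [ 0.689 -0.179  0.03 ]
bottle [ 0.684 -0.346  0.13 ]
tumbler [0.686 0.378 0.105]
dish [0.677 0.166 0.03 ]
pot [ 0.763 -0.054  0.07 ]
pink2 [0.259 0.293 0.06 ]
```

View pics/chk.png

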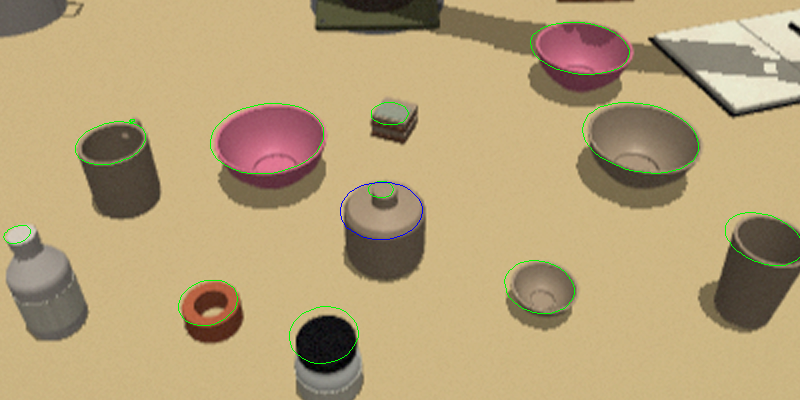

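The overlay agrees to about 2 mm. The handle points at yaw of about 177°, almost straight towards the robot. I'll close the fingers and use them as an upright probe: jar from −x, handle from −x, bowl from −y. First I square up the tool.

```bash
python3 -m pendant '[0,-1,-1,0,0,0,-0.25, 0,-1,-1,0,0,0,-0.25, 0,-1,-1,0,0,0,-0.25, 0,-1,-1,0,0,0,-0.25, 0,-1,-1,0,0,0,-0.25, 0,-1,-1,0,0,0,-0.25, 0,-1,-1,0,0,0,-0.25]' 10
```

```text
clock: 0.9
tool_pos: [0.3229, 0.3807, 0.239]
eef_rot: [0.003, 1.0, 0.001, -0.0]
contact_force: [-0.3, 0.4, -0.3]
opening: 0.388
finger_force: 0.0
```

```bash
python3 -m pendant '[0,-0.4,-1,0,0,0,0, 0,-0.4,-1,0,0,0,0, 0,-0.4,-1,0,0,0,0, 0,-0.4,-1,0,0,0,0, 0,-0.4,-1,0,0,0,0]' && python3 -m pendant '[0,-0.4,-1,0,0,0,0, 0,-0.4,-1,0,0,0,0, 0,-0.4,-1,0,0,0,0, 0,-0.4,-1,0,0,0,0, 0,-0.4,-1,0,0,0,0]' && python3 -m pendant '[0,-0.4,-0.53,0,0,0,0, 0,-0.4,-0.53,0,0,0,0, 0,-0.4,-0.53,1,0,0,0, 0,-0.4,-0.53,1,0,0,0, 0,-0.4,-0.53,1,0,0,0, 0,-0.4,-0.53,1,0,0,0, 0,-0.4,-0.53,1,0,0,0, 0,-0.4,-0.53,1,0,0,0]'
```

```text
clock: 1.4
tool_pos: [0.3828, 0.2288, 0.2387]
eef_rot: [0.005, 1.0, 0.0, 0.0]
contact_force: [0.3, 0.8, -0.1]
opening: 0.004
finger_force: 0.0
clock: 1.9
tool_pos: [0.4421, 0.0792, 0.2387]
eef_rot: [0.004, 1.0, 0.001, 0.001]
contact_force: [0.4, 0.6, 0.5]
opening: 0.009
finger_force: 0.0
clock: 2.7
tool_pos: [0.5023, 0.0001, 0.0913]
eef_rot: [0.003, 1.0, 0.001, 0.002]
contact_force: [0.9, -0.5, 1.1]
opening: 0.008
finger_force: 0.0
```

```bash
python3 -m pendant '[0,0,0,0.24,0,0,0, 0,0,0,0.24,0,0,0, 0,0,0,0.24,0,0,0, 0,-0.1,0,0.24,0,0,0, 0,-0.15,0,0.24,0,0,0, 0,-0.18,0,0.24,0,0,0, 0,-0.2,0,0.24,0,0,0, 0,-0.2,0,0.24,0,0,0, 0,-0.2,0,0.24,0,0,0]'; for i in 1; do python3 -m pendant '[0,-0.01,0,0,0,0,0, 0,-0.02,0,0,0,0,0, 0,-0.02,0,0,0,0,0]'; done
```

```text
clock: 3.6
tool_pos: [0.5299, -0.0023, 0.0528]
eef_rot: [0.004, 1.0, -0.0, -0.0]
contact_force: [-0.6, -0.2, -0.1]
opening: 0.007
finger_force: 0.0
clock: 3.9
tool_pos: [0.5335, -0.0023, 0.0527]
eef_rot: [0.004, 1.0, 0.0, 0.0]
contact_force: [0.3, -0.2, 0.7]
opening: 0.004
finger_force: 0.0
```

```bash
python3 -m pendant '[0,-0.01,0,0,0,0,0, 0,-0.02,0,0,0,0,0, 0,-0.02,0,0,0,0,0]'; python3 -m pendant '[0,-0.01,0,0,0,0,0, 0,-0.02,0,0,0,0,0, 0,-0.02,0,0,0,0,0]'
```

```text
clock: 4.2
tool_pos: [0.5367, -0.0023, 0.0527]
eef_rot: [0.004, 1.0, 0.0, 0.0]
contact_force: [0.5, 0.4, -0.1]
opening: 0.007
finger_force: 0.0
clock: 4.5
tool_pos: [0.5397, -0.0023, 0.0527]
eef_rot: [0.004, 1.0, 0.0, 0.0]
contact_force: [-0.2, 0.1, -0.1]
opening: 0.006
finger_force: 0.0
```

```bash
python3 -m pendant '[0,-0.01,0,0,0,0,0, 0,-0.01,0,0,0,0,0, 0,-0.01,0,0,0,0,0]'
```

```text
clock: 4.8
tool_pos: [0.5409, -0.0024, 0.0527]
eef_rot: [0.004, 1.0, 0.0, 0.0]
contact_force: [-0.9, 0.6, 0.3]
opening: 0.007
finger_force: 0.0
```

```bash
python3 -m pendant '[0,-0.01,0,0,0,0,0, 0,-0.01,0,0,0,0,0, 0,-0.01,0,0,0,0,0]'
```

```text
clock: 5.1
tool_pos: [0.5424, -0.0024, 0.0527]
eef_rot: [0.004, 1.0, 0.0, 0.0]
contact_force: [0.2, 0.0, 0.2]
opening: 0.003
finger_force: 0.0
```

```bash
python3 -m pendant '[0,-0.01,0,0,0,0,0, 0,-0.01,0,0,0,0,0, 0,-0.01,0,0,0,0,0]'
```

```text
clock: 5.4
tool_pos: [0.5433, -0.0025, 0.0526]
eef_rot: [0.004, 1.0, -0.0, -0.001]
contact_force: [-1.7, 0.7, 0.1]
opening: 0.003
finger_force: 0.8
```

```bash
python3 -m pendant '[0,-0.006,0,0,0,0,0, 0,-0.006,0,0,0,0,0]'
```

```text
clock: 5.6
tool_pos: [0.5434, -0.0025, 0.0526]
eef_rot: [0.004, 1.0, -0.0, -0.001]
contact_force: [-4.7, -1.2, 2.5]
opening: 0.008
finger_force: 2.2
```

That is a clear contact with the jar at −4.7 N, and the jar stayed put. I'll back off and go to the mug handle.

```bash
python3 -m pendant '[0,0.2,0,0,0,0,0, 0,0.3,0,0,0,0,0, 0,0.3,0,-0.4,0,0,0, 0,0.3,0,-0.8,0,0,0, 0,0.3,0,-0.8,0,0,0, 0,0.3,0,-0.8,0,0,0]' && python3 -m pendant '[0,0.37,-1,0,0,0,0, 0,0.37,-1,0,0,0,0, 0,0.37,-1,0,0,0,0, 0,0.37,-1,0,0,0,0, 0,0.37,-1,0,0,0,0]' && python3 -m pendant '[0,0.37,-1,0,0,0,0, 0,0.37,-1,0,0,0,0, 0,0.37,-1,0,0,0,0, 0,0.37,-1,0,0,0,0, 0,0.37,-1,0,0,0,0, 0,0.37,-1,0,0,0,0]'
```

```text
clock: 6.2
tool_pos: [0.5031, -0.0019, 0.1759]
eef_rot: [0.005, 1.0, 0.001, 0.005]
contact_force: [0.7, 0.0, -0.3]
opening: 0.002
finger_force: 0.0
clock: 6.7
tool_pos: [0.4422, -0.1538, 0.1718]
eef_rot: [0.007, 1.0, -0.0, -0.001]
contact_force: [0.6, -0.3, -0.1]
opening: 0.005
finger_force: 0.0
clock: 7.3
tool_pos: [0.3883, -0.2987, 0.1725]
eef_rot: [0.002, 1.0, 0.001, 0.001]
contact_force: [0.1, 1.1, -0.4]
opening: 0.006
finger_force: 0.0
```

```bash
python3 -m pendant '[0,0.03,-0.075,0,0,0,0, 0,0.03,-0.075,0.3,0,0,0, 0,0.03,-0.075,0.6,0,0,0, 0,0.03,-0.075,0.83,0,0,0, 0,0.03,-0.075,0.83,0,0,0, 0,0.03,-0.075,0.83,0,0,0, 0,0.03,-0.075,0.83,0,0,0]' && python3 -m pendant '[0,-0.04,0,0,0,0,0, 0,-0.08,0,0,0,0,0, 0,-0.1,0,0,0,0,0, 0,-0.1,0,0,0,0,0]'
```

```text
clock: 8.0
tool_pos: [0.383, -0.3126, 0.0498]
eef_rot: [0.004, 1.0, -0.001, 0.001]
contact_force: [0.1, 0.3, 0.5]
opening: 0.004
finger_force: 0.0
clock: 8.4
tool_pos: [0.3979, -0.3127, 0.0487]
eef_rot: [0.004, 1.0, -0.0, 0.001]
contact_force: [-0.1, -0.4, 0.1]
opening: 0.007
finger_force: 0.0
```

```bash
python3 -m pendant '[0,-0.02,0,0,0,0,0, 0,-0.04,0,0,0,0,0, 0,-0.04,0,0,0,0,0]'
```

```text
clock: 8.7
tool_pos: [0.4033, -0.3125, 0.0482]
eef_rot: [0.004, 1.0, 0.0, 0.0]
contact_force: [0.8, -0.0, 0.7]
opening: 0.005
finger_force: 0.0
```

```bash
python3 -m pendant '[0,-0.01,0,0,0,0,0, 0,-0.02,0,0,0,0,0, 0,-0.02,0,0,0,0,0]'
```

```text
clock: 9.0
tool_pos: [0.406, -0.3125, 0.0482]
eef_rot: [0.004, 1.0, 0.0, 0.0]
contact_force: [-0.1, -0.6, 0.6]
opening: 0.01
finger_force: 0.0
```

```bash
python3 -m pendant '[0,-0.01,0,0,0,0,0, 0,-0.01,0,0,0,0,0, 0,-0.01,0,0,0,0,0]'
```

```text
clock: 9.3
tool_pos: [0.4073, -0.3125, 0.0482]
eef_rot: [0.004, 1.0, 0.0, 0.0]
contact_force: [0.3, 0.2, 0.3]
opening: 0.007
finger_force: 0.0
```

```bash
python3 -m pendant '[0,-0.01,0,0,0,0,0, 0,-0.01,0,0,0,0,0, 0,-0.01,0,0,0,0,0]'
```

```text
clock: 9.6
tool_pos: [0.4088, -0.3126, 0.0482]
eef_rot: [0.004, 1.0, 0.0, 0.0]
contact_force: [0.2, -0.5, 0.7]
opening: 0.008
finger_force: 0.0
```

```bash
python3 -m pendant '[0,-0.01,0,0,0,0,0, 0,-0.01,0,0,0,0,0, 0,-0.01,0,0,0,0,0]'
```

```text
clock: 9.9
tool_pos: [0.4103, -0.3126, 0.0482]
eef_rot: [0.004, 1.0, 0.0, 0.0]
contact_force: [0.9, 0.1, -0.4]
opening: 0.0
finger_force: 0.0
```

```bash
python3 -m pendant '[0,-0.01,0,0,0,0,0, 0,-0.01,0,0,0,0,0, 0,-0.01,0,0,0,0,0]'
```

```text
clock: 10.2
tool_pos: [0.4117, -0.3126, 0.0482]
eef_rot: [0.004, 1.0, 0.0, -0.0]
contact_force: [-0.6, 0.9, -0.7]
opening: 0.011
finger_force: 0.1
```

```bash
python3 -m pendant '[0,-0.006,0,0,0,0,0, 0,-0.006,0,0,0,0,0, 0,-0.006,0,0,0,0,0]'
```

```text
clock: 10.5
tool_pos: [0.412, -0.3126, 0.0481]
eef_rot: [0.004, 1.0, 0.0, -0.001]
contact_force: [-2.1, -0.9, -0.2]
opening: 0.008
finger_force: 0.7
```

```bash
python3 -m pendant '[0,-0.004,0,0,0,0,0, 0,-0.004,0,0,0,0,0]'
```

```text
clock: 10.7
tool_pos: [0.4122, -0.3127, 0.0481]
eef_rot: [0.004, 1.0, 0.0, -0.001]
contact_force: [-3.2, -0.2, 0.1]
opening: 0.007
finger_force: 1.4
```

The handle is tapped (−3.2 N, no motion). Next I retreat and go over to the bowl.

```bash
python3 -m pendant '[0,0.15,0,0,0,0,0, 0,0.2,0,0,0,0,0, 0,0.2,0,-0.4,0,0,0, 0,0.2,0,-0.8,0,0,0, 0,0.2,0,-0.8,0,0,0, 0,0.2,0,-0.8,0,0,0]' && python3 -m pendant '[0,-0.14,0.86,0,0,0,0, 0,-0.14,0.86,0,0,0,0, 0,-0.14,0.86,0,0,0,0, 0,-0.14,0.86,0,0,0,0]' && python3 -m pendant '[0,-0.14,0.86,0,0,0,0, 0,-0.14,0.86,0,0,0,0, 0,-0.14,0.86,0,0,0,0, 0,-0.14,0.86,0,0,0,0]' && python3 -m pendant '[0,-0.14,0.86,0,0,0,0, 0,-0.14,0.86,0,0,0,0, 0,-0.14,0.86,0,0,0,0, 0,-0.14,0.86,0,0,0,0]' && python3 -m pendant '[0,-0.14,0.86,0,0,0,0, 0,-0.14,0.86,0,0,0,0, 0,-0.14,0.86,0,0,0,0, 0,-0.14,0.86,0,0,0,0, 0,-0.14,0.86,0,0,0,0]'
```

```text
clock: 11.3
tool_pos: [0.386, -0.3135, 0.1713]
eef_rot: [0.004, 1.0, -0.002, 0.004]
contact_force: [1.1, 0.1, -0.4]
opening: 0.006
finger_force: 0.0
clock: 11.7
tool_pos: [0.4068, -0.1783, 0.1677]
eef_rot: [-0.001, 1.0, 0.002, 0.0]
contact_force: [0.6, -0.4, -0.6]
opening: 0.004
finger_force: 0.0
clock: 12.1
tool_pos: [0.429, -0.0502, 0.1678]
eef_rot: [0.0, 1.0, 0.001, 0.001]
contact_force: [0.2, -0.6, 0.2]
opening: 0.006
finger_force: 0.0
clock: 12.5
tool_pos: [0.4509, 0.0782, 0.1678]
eef_rot: [0.001, 1.0, 0.002, 0.001]
contact_force: [0.1, -0.4, -0.5]
opening: 0.007
finger_force: 0.0
clock: 13.0
tool_pos: [0.4716, 0.2005, 0.1674]
eef_rot: [0.005, 1.0, -0.001, -0.001]
contact_force: [-0.5, -0.9, 0.8]
opening: 0.004
finger_force: 0.0
```

```bash
python3 -m pendant '[0,0.03,0,0.3,0,0,0, 0,0.03,0,0.6,0,0,0, 0,0.03,0,0.83,0,0,0, 0,0.03,0,0.83,0,0,0, 0,0.03,0,0.83,0,0,0, 0,0.03,0,0.83,0,0,0]' && python3 -m pendant '[0,0,0.05,0,0,0,0, 0,0,0.1,0,0,0,0, 0,0,0.14,0,0,0,0, 0,0,0.16,0,0,0,0, 0,0,0.16,0,0,0,0]'
```

```text
clock: 13.6
tool_pos: [0.4681, 0.2021, 0.0454]
eef_rot: [0.005, 1.0, 0.0, 0.001]
contact_force: [0.0, -0.3, 0.5]
opening: 0.006
finger_force: 0.0
clock: 14.1
tool_pos: [0.4671, 0.228, 0.0439]
eef_rot: [0.003, 1.0, 0.0, 0.0]
contact_force: [-0.8, -0.6, -0.2]
opening: 0.009
finger_force: 0.0
```

```bash
python3 -m pendant '[0,0,0.01,0,0,0,0, 0,0,0.02,0,0,0,0, 0,0,0.02,0,0,0,0]'
```

```text
clock: 14.4
tool_pos: [0.4671, 0.23, 0.0437]
eef_rot: [0.004, 1.0, 0.0, -0.0]
contact_force: [0.6, 0.5, -0.2]
opening: 0.008
finger_force: 0.0
```

```bash
python3 -m pendant '[0,0,0.01,0,0,0,0, 0,0,0.01,0,0,0,0, 0,0,0.01,0,0,0,0]'
```

```text
clock: 14.7
tool_pos: [0.4671, 0.2314, 0.0437]
eef_rot: [0.004, 1.0, 0.0, -0.0]
contact_force: [-0.8, -0.3, 0.4]
opening: 0.005
finger_force: 0.0
```

```bash
python3 -m pendant '[0,0,0.01,0,0,0,0, 0,0,0.01,0,0,0,0, 0,0,0.01,0,0,0,0]'
```

```text
clock: 15.0
tool_pos: [0.4671, 0.233, 0.0437]
eef_rot: [0.004, 1.0, 0.0, -0.0]
contact_force: [-1.0, 0.2, -0.2]
opening: 0.008
finger_force: 0.0
```

```bash
python3 -m pendant '[0,0,0.01,0,0,0,0, 0,0,0.01,0,0,0,0, 0,0,0.01,0,0,0,0]'
```

```text
clock: 15.3
tool_pos: [0.4672, 0.2345, 0.0437]
eef_rot: [0.004, 1.0, 0.0, 0.0]
contact_force: [-0.1, -1.0, 1.1]
opening: 0.004
finger_force: 0.0
```

```bash
python3 -m pendant '[0,0,0.007,0,0,0,0, 0,0,0.007,0,0,0,0, 0,0,0.007,0,0,0,0]'
```

```text
clock: 15.6
tool_pos: [0.4672, 0.2355, 0.0437]
eef_rot: [0.004, 1.0, 0.0, 0.0]
contact_force: [0.5, 0.6, 0.6]
opening: 0.003
finger_force: 0.0
```

```bash
python3 -m pendant '[0,0,0.007,0,0,0,0, 0,0,0.007,0,0,0,0, 0,0,0.007,0,0,0,0]'
```

```text
clock: 15.9
tool_pos: [0.4672, 0.2366, 0.0437]
eef_rot: [0.004, 1.0, 0.0, 0.0]
contact_force: [-0.2, 0.3, -1.4]
opening: 0.002
finger_force: 0.0
```

```bash
python3 -m pendant '[0,0,0.01,0,0,0,0, 0,0,0.01,0,0,0,0, 0,0,0.01,0,0,0,0]'
```

```text
clock: 16.2
tool_pos: [0.4672, 0.2382, 0.0437]
eef_rot: [0.004, 1.0, 0.0, 0.0]
contact_force: [0.1, -0.1, 0.8]
opening: 0.005
finger_force: 0.0
```

```bash
python3 -m pendant '[0,0,0.01,0,0,0,0, 0,0,0.01,0,0,0,0, 0,0,0.01,0,0,0,0]'
```

```text
clock: 16.5
tool_pos: [0.4672, 0.2396, 0.0437]
eef_rot: [0.004, 1.0, 0.0, 0.0]
contact_force: [-0.6, -0.3, 0.3]
opening: 0.003
finger_force: 0.0
```

```bash
python3 -m pendant '[0,0,0.01,0,0,0,0, 0,0,0.01,0,0,0,0, 0,0,0.01,0,0,0,0]'
python3 - <<'E'
from plant import r
import cv2
a=r.snapshot("scene")["img"][120:260,360:540,::-1]; cv2.imwrite("pics/b1.png",cv2.convertScaleAbs(cv2.resize(a,None,fx=4,fy=4,interpolation=cv2.INTER_CUBIC),alpha=1.5))
E
```

```text
clock: 16.8
tool_pos: [0.4672, 0.2411, 0.0437]
eef_rot: [0.004, 1.0, 0.0, 0.0]
contact_force: [-1.1, -1.0, -0.3]
opening: 0.005
finger_force: 0.0
```

View pics/b1.png

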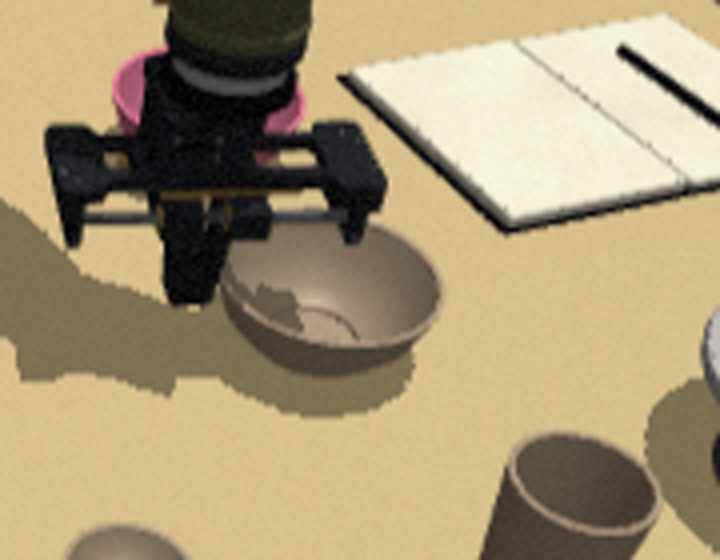

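The crop shows the tapered fingertip at (195,300), a few mm short of the brown bowl's rim at (222,275). I'll keep creeping.

```bash
python3 -m pendant '[0,0,0.008,0,0,0,0, 0,0,0.008,0,0,0,0, 0,0,0.008,0,0,0,0]'
```

```text
clock: 17.15
tool_pos: [0.4672, 0.2422, 0.0437]
eef_rot: [0.004, 1.0, -0.0, 0.0]
contact_force: [0.8, -0.6, -0.6]
opening: 0.003
finger_force: 0.1
```

```bash
python3 -m pendant '[0,0,0.008,0,0,0,0, 0,0,0.008,0,0,0,0, 0,0,0.008,0,0,0,0]'
```

```text
clock: 17.45
tool_pos: [0.4671, 0.2427, 0.0436]
eef_rot: [0.004, 1.0, -0.001, -0.0]
contact_force: [0.0, -3.0, 1.3]
opening: 0.004
finger_force: 1.0
```

The bowl is tapped (−3.0 N, stalled). Now I retreat and rise clear.

```bash
python3 -m pendant '[0,0,-0.15,0,0,0,0, 0,0,-0.25,0,0,0,0, 0,0,-0.25,-0.3,0,0,0, 0,0,-0.25,-0.6,0,0,0, 0,0,-0.25,-1,0,0,0, 0,0,-0.25,-1,0,0,0, 0,0,-0.25,-1,0,0,0]' && python3 -m pendant '[0,0.2,-0.5,-0.6,0,0,0, 0,0.2,-0.5,-0.6,0,0,0, 0,0.2,-0.5,-0.6,0,0,0, 0,0.2,-0.5,-0.6,0,0,0, 0,0.2,-0.5,-0.6,0,0,0, 0,0.2,-0.5,-0.6,0,0,0]'
python3 - <<'E'
from plant import r
import cv2,numpy as np
a=r.snapshot("scene")["img"][:,:,::-1]; b=cv2.imread("pics/scene0.png")
cv2.imwrite("pics/end.png",a)
d=cv2.convertScaleAbs(cv2.absdiff(a,b),alpha=3)
cv2.imwrite("pics/diff.png",cv2.resize(cv2.vconcat([a[100:320],d[100:320]]),None,fx=1.25,fy=1.25))
E
```

```text
clock: 18.15
tool_pos: [0.4681, 0.2063, 0.1955]
eef_rot: [0.004, 1.0, 0.001, 0.002]
contact_force: [-0.3, -0.2, -0.9]
opening: 0.007
finger_force: 0.0
clock: 18.75
tool_pos: [0.4359, 0.132, 0.282]
eef_rot: [0.003, 1.0, 0.0, -0.001]
contact_force: [0.1, -0.2, 0.6]
opening: 0.005
finger_force: 0.0
```

View pics/diff.png

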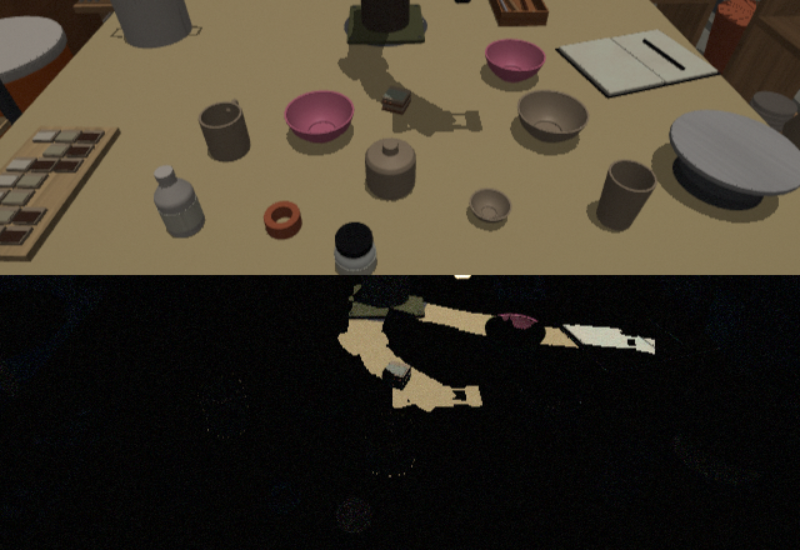

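The difference picture shows only the arm's shadow having changed, with faint specks at the jar (390,465) and mug (225,400) that are below one pixel. Nothing moved out of place, so I'll hand it in.

```bash
python3 -c "
from plant import r
print(r.finish_job())"
```

```text
the job is handed in; nothing more can be done
None
```

I tapped the jar wall, the mug handle and the bowl's outer rim in that order (peak readings about 5, 3 and 3 N); nothing visibly moved, and I handed the job in at about 19 s with the arm clear of everything.

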